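# Push a stuck stopper out of a centrifuge adapter sleeve

### The arm

A 6-joint arm with a two-finger parallel gripper is mounted at the origin on the work surface. World frame = base frame: x ahead of the robot, y to its left, z up, the work surface at z = 0. Lengths are in m, angles in rad, forces in N, time in s.
With the tool pointing down it reaches from about 0.35 to 0.775 m from the base axis. Payload 5.5 kg.
Tool frame: the origin (TCP) lies midway between the tips of the shut fingers; the grasp point (between the pads) lies 19 mm behind it; z points along the fingers, y is the line along which they close (so a half turn about z gives the same grasp; the last joint's range is limited). The gripper opens to 85 mm and grips with 20 to 120 N. Pads are 22 mm wide; open, the fingers measure 114 mm over their backs; the gripper's body (76 mm by 85 mm) begins 54 mm behind the grasp point. The pads swing forward as they close: fully open they stand 13 mm farther back than shut.
Start: joints at [1.191, 0.313, 0.046, 1.304, 0, 1.431], TCP at [0.137, 0.559, 0.231] pointing down, gripper open.
Joint ranges: [-2.76, 2.76], [-0.86, 1.69], [-1.03, 1.26], [-2.2, 2.34], [-1.47, 1.5], [-3.14, 3.14]. Speed limits (rad/s): [2.57, 2.57, 3.14, 3.14, 3.14, 3.14].

### API

Orientations are given as a unit quaternion [x, y, z, w].
In Python, from cell import bot gives the robot as it stands.
- The arm moves only by the shell command python3 -m crank 'ROWS' [FORCE]. ROWS is a JSON object of lists of equal length, an entry for each row: "slide": the shift along the tool's x, y, z in cm, a list of three; "delta_rot": the turn, a rotation vector about the tool's x, y, z in degrees, a list of three; "claw": the opening, from 0 (shut) to 1 (fully open). A call has 1 to 8 rows; each row is the pose to reach, as a shift and turn from the pose commanded when the call began, along the tool's axes at that moment; what a row does not reach only later rows make up. A row lasts 1/10 s, in which the tool goes at most 50 mm and 8.59 degrees, less where a joint would pass 70% of its speed; a pose out of reach is approached as far as the arm can. A call with a gripper value outside its range is refused whole. The fingers move at their own pace and stop on an object; FORCE is the grip in N (left out, the last holds). Time passes only in rows, so rows that repeat a pose let the fingers close. It gives the time, the measured TCP pose, the force, the opening and the grip force at its end, in the units of the state.
- bot.state(): the state, without advancing time (a new reading comes with each control period).
- bot.grab_frame(name): name is "scene" or "top" or "wrist"; returns the picture (400x640x3 uint8, blue, green, red); there is no depth.
- bot.calibration(name): a dict with "intrinsics" (3x3 intrinsics, pixels), "k1" (the pictures are not rectified: a ray, as slopes to the right and down, at radius r is drawn at 1 + k1 r^2 times it, then the intrinsics apply), "eye" and "rotation" of the camera in the world; the wrist camera has in their place "tool_from_camera" (4x4, takes a point from camera to tool coordinates, whose origin is the TCP and whose axes are the flange's). Camera axes: x right, y down, z forward; pixel columns grow to the right and rows downward; lengths in m; the calibration is good to about 2 mm. A picture is of the moment at which its call begins: read the wrist's pose just before it. calibration takes no time and is no camera call.
- bot.close_job(): hands the job in; it is judged then, once.
Trained networks look in the newest picture that a camera, given by its name, has taken for a name from the list of things; names that differ only in an ending like _2 or _b are one class to them, and where a whole thing is asked for, a point or a joint stands for the part that bears it (a point fixed in the world has none). Each returns a list of dicts, best first, with "confidence" (0 to 1); they miss things now and then, are a little off and sometimes report something else, mostly with a low value. They report only what shows in the picture. A call takes as long as a camera call. They do not tell look-alikes from the thing itself.
- bot.recognise(camera, label): "box" ([left, top, right, bottom] as shares, 0 to 1, of the picture: columns of its width, rows of its height, round what is visible of it).
- bot.spot_point(camera, label): "location" ([column, row] as shares, 0 to 1, of the picture: columns of its width, rows of its height: a listed point, or the origin of a listed thing).
The state is a dict: "clock": time; "joint_pos": joint angles; "joint_velocities": joint speeds; "joint_torque": joint torques, N m; "ee_pos": TCP position; "tool_rot": TCP orientation; "contact_force": force on the tool from outside, world axes, zero at the start; "torque": the same for the moment, N m; "opening": opening from 0.0 (shut) to 1.0 (fully open); "finger_force": force on a finger pad.
Only numpy, scipy, OpenCV 4.12 (cv2) and the standard library are available. Lean on these libraries where they do the work, as an engineer would, in place of code of your own. Each camera call takes 0.05 s, during which the arm holds its last target. There are 200 camera calls.

### The job

A rubber stopper is stuck in the bore of the white adapter sleeve that is clamped upright in the ejection stand. Take the long push rod from the rack (leave the short plunger hanging there) and, holding it, push it down through the sleeve until the stopper drops into the tray below and the rod's collar sits on the sleeve's rim, then let go and leave the rod standing in the sleeve.

Things in the scene. Friction and masses are not known exactly. Their poses are not given: they have to be found in the camera images.
- push_rod: Long push rod hanging upright by its collar in a grey rack (top face 100 mm up). From the foot: shank 20 mm dia, 75 long; collar 54 dia, 6 thick; black cylindrical knob 28 dia, 50 tall (131 in all, 0.18 kg). Origin: centre of the foot, 25 mm above the bench in the rack; z up towards the knob. Lift it 75 mm to clear the rack.
- short_plunger: Bystander: short plunger hanging in the rack's other hole, 90 mm from the push rod. Same shank diameter and collar, but the shank is only 30 mm long, too short for the job, and the knob is a black ball 40 mm dia; top 155 mm above the bench. Origin on its axis 25 mm above the bench (45 mm below its foot); z up.
- stopper: Stuck stopper: dark rubber cylinder 33 mm dia, 30 mm long, seen down the sleeve's bore, its top 12 to 22 mm below the rim. Origin: its centre; z: its axis. Ribs in the bore grip it: pushing takes 10 to 17 N for some 20 to 33 mm, then it falls into the tray (centre then about 22 mm above the bench).
- sleeve_mouth (a point): Centre of the sleeve's upper rim, 130 mm above the bench; z up. Fixed upright white tube, 60 mm outside, 37 mm bore (31 between ribs), 65 long, open below, in a plate (85 x by 185 y, top 96 mm up, nuts to 110). Steel tray 150 x by 190 y centred below, floor 5 mm up, rim 20. Rod fully home: collar on this rim, foot 75 mm below it.
Mind the look-alikes: they are no part of the job. Leave any turquoise look-alike of the push_rod alone.

How it is judged:
On the way, in this order (a step that is already met when the one before it is completed fails the run):
1. the foot of the long push rod is inside the sleeve's bore (at least 5 mm below the rim) while the stopper is still stuck in it (z of push_rod in the frame of sleeve_mouth below -0.005 m and horizontal distance between push_rod and sleeve_mouth below 0.012 m and z of stopper in the frame of sleeve_mouth above -0.06 m), for 0.05 s.
2. the stopper is out of the sleeve's lower end, pushed by the rod held in the gripper, its foot at least 40 mm deep in the bore (z of stopper in the frame of sleeve_mouth below -0.09 m and z of push_rod in the frame of sleeve_mouth below -0.04 m and horizontal distance between push_rod and sleeve_mouth below 0.012 m and contact force between the fingers and push_rod above 1 N), for 0.05 s.
At the end, for the whole second after the job is handed in: The stopper lies at rest in the tray (centre 98 mm or more below the rim, within the tray, under 30 mm/s). The push rod stands released and at rest (under 20 mm/s) in the sleeve: foot 68 mm or more below the rim, within 12 mm of the bore axis and 0.12 rad of upright (z of stopper in the frame of sleeve_mouth below -0.098 m and x of stopper in the frame of sleeve_mouth between -0.075 and 0.075 m and y of stopper in the frame of sleeve_mouth between -0.095 and 0.095 m and linear speed of stopper below 0.03 m/s and z of push_rod in the frame of sleeve_mouth below -0.068 m and horizontal distance between push_rod and sleeve_mouth below 0.012 m and angle between push_rod's own z axis and vertical below 0.12 rad and linear speed of push_rod below 0.02 m/s); the robot touches nothing.
It fails at once if the short plunger is taken out or shifted by more than 30 mm (distance of short_plunger from where it was at the start of the episode above 0.03 m).
It also fails if it takes over 45 s, if anything falls off the work surface, if the arm or the gripper's body presses on something with over 40 N, if the wrist force passes 120 N, or if a joint passes its speed limit or range.

## Working session

There is one attempt and no reset: what is moved stays moved. The work goes in short steps, Python scripts to look and compute and a shell command to move; the robot and the scene stay as the last step left them, time stands still between calls to the robot, and variables do not carry over. Pictures are saved under pics/ and viewed, at most 10 in all, crops included, and the job is handed in when it is done.

```bash
mkdir -p pics; ls; cat > h.py <<'E'
import numpy as np, cv2
from scipy.spatial.transform import Rotation as R
from cell import bot
def cam(name):
    c=bot.calibration(name);K=np.array(c["intrinsics"])
    if name=="wrist":
        s=bot.state();T=np.array(c["tool_from_camera"]);Q=R.from_quat(s["tool_rot"]).as_matrix()
        return K,c["k1"],Q@T[:3,3]+np.array(s["ee_pos"]),Q@T[:3,:3]
    return K,c["k1"],np.array(c["eye"]),np.array(c["rotation"])
def ray(C,px):
    K,k1,e,Rm=C
    d=np.array([(px[0]-K[0,2])/K[0,0],(px[1]-K[1,2])/K[1,1]]);u=d.copy()
    for _ in range(30): u=d/(1+k1*(u@u))
    return e,Rm@np.array([u[0],u[1],1])
def atz(C,px,z):
    e,v=ray(C,px);return e+v*(z-e[2])/v[2]
def proj(C,p):
    K,k1,e,Rm=C
    q=Rm.T@(np.array(p)-e);u=q[:2]/q[2];u=u*(1+k1*(u@u))
    return K[0,0]*u[0]+K[0,2],K[1,1]*u[1]+K[1,2]
E
python3 - <<'E'
from h import *
for n in("scene","top"):
    im=bot.grab_frame(n);cv2.imwrite(f"pics/{n}0.png",im);C=cam(n)
    print(n,C[2].round(3),C[3].round(2).tolist())
    for l,z in(("push_rod",.025),("short_plunger",.025),("sleeve_mouth",.13),("stopper",.1)):
        for r in bot.spot_point(n,l)[:4]:
            px=np.array(r["location"])*[640,400];print(l,round(r["confidence"],2),px.round(1),atz(C,px,z).round(3))
        if l!="sleeve_mouth":
            for r in bot.recognise(n,l)[:4]: print(' box',l,round(r["confidence"],2),(np.array(r["box"])*[640,400,640,400]).round(0))
E
```

```text
pics
scene [1.218 0.201 0.579] [0.54, 0.7, -0.37, -0.28]Traceback (most recent call last):
  File "<stdin>", line 7, in <module>
  File "h.py", line 16, in atz
    e,v=ray(C,px);return e+v*(z-e[2])/v[2]
        ~~~^^^^^^
  File "h.py", line 14, in ray
    return e,Rm@np.array([u[0],u[1],1])
             ~~^~~~~~~~~~~~~~~~~~~~~~~~
ValueError: matmul: Input operand 1 has a mismatch in its core dimension 0, with gufunc signature (n?,k),(k,m?)->(n?,m?) (size 3 is different from 4)
```

View pics/scene0.png

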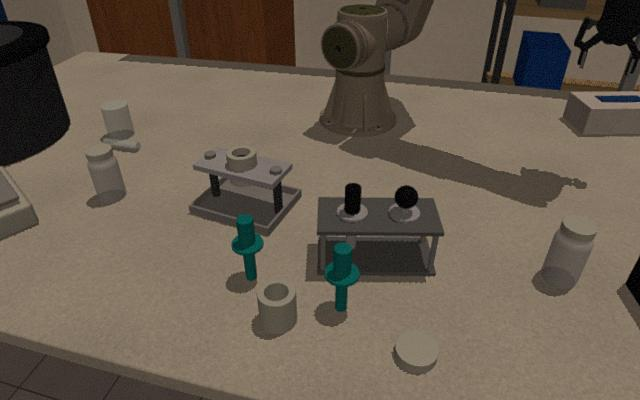

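The scene picture shows the stand with the sleeve at (241,157). The grey rack holds the long rod with its black cylinder knob at (352,200) and the short plunger with its ball at (405,197). Two turquoise look-alikes stand at (247,240) and (342,270), and a loose white tube, which is a sleeve look-alike, at (277,305). "rotation" is a quaternion, so I'll fix the helper.

```bash
sed -i 's/np.array(c\["rotation"\])$/R.from_quat(c["rotation"]).as_matrix()/' h.py
python3 - <<'E'
from h import *
for n in("scene","top"):
    im=bot.grab_frame(n);cv2.imwrite(f"pics/{n}0.png",im);C=cam(n)
    print(n,C[2].round(3),C[3].round(2).tolist())
    for l,z in(("push_rod",.025),("short_plunger",.025),("sleeve_mouth",.13),("stopper",.1)):
        for r in bot.spot_point(n,l)[:4]:
            px=np.array(r["location"])*[640,400];print(l,round(r["confidence"],2),px.round(1),atz(C,px,z).round(3))
        if l!="sleeve_mouth":
            for r in bot.recognise(n,l)[:4]: print(' box',l,round(r["confidence"],2),(np.array(r["box"])*[640,400,640,400]).round(0))
s=bot.state();print(s)
E
```

```text
scene [1.218 0.201 0.579] [[-0.25, 0.56, -0.79], [0.97, 0.14, -0.21], [-0.01, -0.82, -0.58]]
push_rod 0.96 [349.  245.5] [0.585 0.093 0.025]
push_rod 0.67 [251. 278.] [ 0.708 -0.05   0.025]
push_rod 0.61 [339.4 307.7] [0.734 0.108 0.025]
 box push_rod 0.86 [335. 184. 372. 247.]
 box push_rod 0.78 [325. 240. 359. 316.]
 box push_rod 0.55 [233. 216. 264. 283.]
 box short_plunger 0.87 [390. 185. 421. 226.]
sleeve_mouth 0.88 [240.9 149.6] [ 0.471 -0.155  0.13 ]
top [0.461 0.023 0.919] [[-0.01, -0.98, 0.18], [-1.0, 0.01, -0.02], [0.02, -0.18, -0.98]]
push_rod 0.74 [342.5 176.2] [ 0.674 -0.056  0.025]
push_rod 0.66 [267.1 162.9] [0.703 0.101 0.025]
push_rod 0.62 [266.3 219.9] [0.584 0.101 0.025]
 box push_rod 0.78 [252. 138. 276. 167.]
 box push_rod 0.68 [247. 202. 279. 230.]
 box push_rod 0.65 [336. 150. 364. 180.]
short_plunger 0.66 [225.6 229.4] [0.565 0.183 0.025]
 box short_plunger 0.8 [202. 211. 232. 239.]
sleeve_mouth 0.78 [404.5 269.1] [ 0.48  -0.152  0.13 ]
sleeve_mouth 0.2 [401.7 267.8] [ 0.483 -0.147  0.13 ]
stopper 0.81 [401.4 268. ] [ 0.483 -0.153  0.1  ]
 box stopper 0.56 [394. 262. 413. 279.]
{'clock': 0.9, 'joint_pos': array([ 1.19139099e+00,  3.13195822e-01,  4.60901128e-02,  1.30360297e+00,
       -5.62957588e-06,  1.43119181e+00]), 'joint_velocities': array([ 0.00134347,  0.00046378, -0.0007146 ,  0.00052581,  0.00033001,
       -0.00052183]), 'joint_torque': array([-1.41446952e-03, -4.80445969e+01,  2.98814678e+01,  8.15831822e-05,
       -2.43358136e-04, -6.43348329e-06]), 'ee_pos': array([0.13659415, 0.55857548, 0.23132151]), 'tool_rot': array([1.19613330e-01, 9.92820552e-01, 4.16343940e-05, 1.39658780e-05]), 'contact_force': array([ 0.38771017, -0.83770178, -0.11318578]), 'torque': array([-0.07672689, -0.05736009, -0.02356591]), 'finger_force': 0.0, 'opening': 0.9983924082400076}
```

```bash
sleep 8; ls pics
```

```text
scene0.png
top0.png
```

Candidates for the push rod in the scene picture: black at (352,215) in the rack, turquoise at (342,278) and turquoise at (248,250). Only the black one in the rack fits: grey rack, black cylindrical knob, next to the ball. I'll confirm it in an enlarged crop.

```bash
python3 - <<'E'
from h import *
a=cv2.imread("pics/top0.png");b=cv2.imread("pics/scene0.png")
f=lambda i,x,y,w,h,W,H:cv2.resize(i[y:y+h,x:x+w],(W,H),interpolation=cv2.INTER_CUBIC)
A=f(a,190,190,100,75,400,300);B=f(b,310,170,133,100,400,300)
C1=f(a,355,225,100,75,400,300);D=f(b,190,130,133,100,400,300)
cv2.imwrite("pics/c.png",np.vstack([np.hstack([A,B]),np.hstack([C1,D])]))
T,S=cam("top"),cam("scene")
print([proj(T,(.585,.097,z)) for z in(.106,.156)],[proj(S,(.585,.097,z)) for z in(.106,.156)])
E
```

```text
[(np.float64(264.7215986850358), np.float64(213.32926597855084)), (np.float64(262.1489695235977), np.float64(208.98799719691579))] [(np.float64(352.7727961487771), np.float64(210.27808601508778)), (np.float64(353.94012373525), np.float64(186.09468156156518))]
```

View pics/c.png

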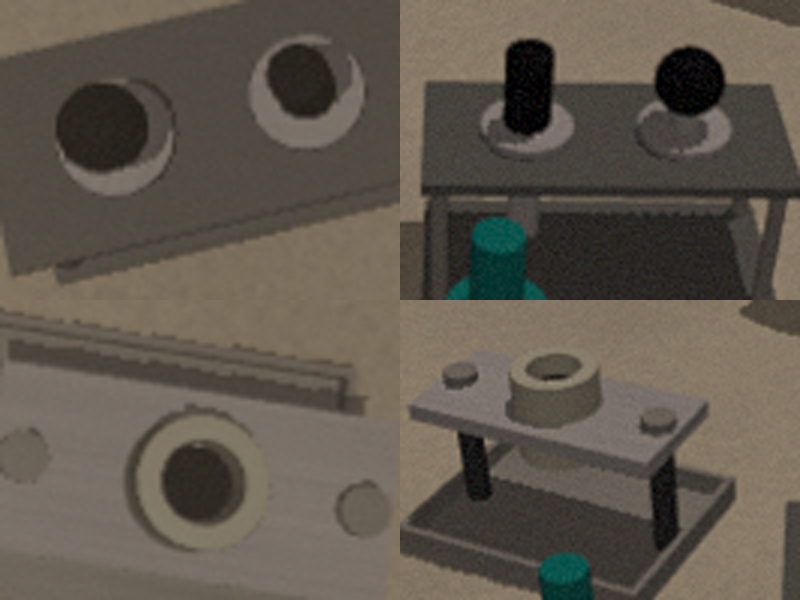

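The crop confirms it: in the rack's rod hole there is a matt black cylindrical knob (scene ≈(352,200), top collar centre ≈(267,213)), with the ball plunger beside it. The sleeve ring is at top ≈(405,269), with the dark stopper visible inside.

```bash
cat >> h.py <<'E'
def rel(p,yaw=None):
    "shift (cm, tool axes) to TCP p and turn about tool z (deg) to bring tool y to world angle yaw"
    s=bot.state();Q=R.from_quat(s["tool_rot"]).as_matrix()
    t=None
    if yaw is not None:
        d=Q.T@np.array([np.cos(yaw),np.sin(yaw),0]);t=np.degrees(np.arctan2(-d[0],d[1]));t=(t+90)%180-90
    return (Q.T@(np.array(p)-s["ee_pos"])*100).round(2),t
E
python3 - <<'E'
from h import *
T,S=cam("top"),cam("scene")
for n,t,s,z in(("rod",(266.8,213),(352.3,212.3),.106),("plu",(219.2,224.2),(404,211.5),.106),("slv",(405.3,269.4),(242,153.6),.13)):
    print(n,atz(T,t,z).round(4),atz(S,s,z).round(4))
print(np.array(bot.calibration("wrist")["tool_from_camera"]).round(3))
print(rel((.588,.094,.231),np.arctan2(.229,.973)))
E
```

```text
rod [0.5856 0.0932 0.106 ] [0.5909 0.0973 0.106 ]
plu [0.5654 0.1802 0.106 ] [0.567  0.1831 0.106 ]
slv [ 0.4798 -0.1535  0.13  ] [ 0.4853 -0.1462  0.13  ]
[[ 0.    -0.947 -0.32   0.082]
 [ 1.     0.     0.    -0.001]
 [-0.    -0.32   0.947 -0.143]
 [ 0.     0.     0.     1.   ]]
(array([-5.488e+01, -3.441e+01,  3.000e-02]), np.float64(63.01662350679112))
```

```bash
python3 -m crank '{"slide":[[-4.2,-2.6,0],[-8.4,-5.2,0],[-12.6,-7.9,0],[-16.8,-10.5,0],[-21,-13.2,0],[-25.2,-15.8,0],[-29.4,-18.4,0],[-33.6,-21,0]],"delta_rot":[[0,0,8],[0,0,16],[0,0,24],[0,0,32],[0,0,40],[0,0,48],[0,0,56],[0,0,63]],"claw":[1,1,1,1,1,1,1,1]}' 
python3 -c "
from h import *
print(rel((.588,.094,.231),np.arctan2(.229,.973)))"
```

```text
clock: 1.7
ee_pos: [0.4143, 0.2732, 0.2317]
tool_rot: [0.623, 0.782, 0.001, 0.0]
contact_force: [0.3, 1.3, -0.1]
opening: 1.001
finger_force: 0.0
(array([-21.36,  12.91,   0.07]), np.float64(-0.2917555477233549))
```

```bash
python3 -m crank '{"slide":[[-4.2,2.6,0],[-8.4,5.1,0],[-12.7,7.7,0],[-17,10.2,0],[-20.8,12.6,0],[-21.2,12.8,0],[-21.2,12.8,0],[-21.2,12.8,0]],"delta_rot":[[0,0,0],[0,0,0],[0,0,0],[0,0,0],[0,0,0],[0,0,0],[0,0,0],[0,0,0]],"claw":[1,1,1,1,1,1,1,1]}' 
python3 - <<'E'
from h import *
C=cam("wrist");im=bot.grab_frame("wrist");cv2.imwrite("pics/w1.png",im)
for l,z in(("push_rod",.025),("short_plunger",.025)):
    for r in bot.spot_point("wrist",l)[:3]:
        px=np.array(r["location"])*[640,400];print(l,round(r["confidence"],2),px.round(1),atz(C,px,z).round(4))
    for r in bot.recognise("wrist",l)[:3]: print(' box',l,round(r["confidence"],2),(np.array(r["box"])*[640,400,640,400]).round(0))
for z in(.106,.156): print(proj(C,(.588,.094,z)))
print(rel((.588,.094,.231),np.arctan2(.229,.973)))
E
```

```text
clock: 2.5
ee_pos: [0.5855, 0.0984, 0.2312]
tool_rot: [0.621, 0.784, -0.0, -0.001]
contact_force: [-0.5, -0.0, -1.0]
opening: 1.006
finger_force: 0.0
push_rod 0.95 [428.2 182.7] [0.701  0.1078 0.025 ]
push_rod 0.73 [364.1 298.1] [ 0.6734 -0.0461  0.025 ]
push_rod 0.65 [321.8 170.6] [0.5879 0.0945 0.025 ]
 box push_rod 0.97 [349. 294. 398. 383.]
 box push_rod 0.67 [290. 163. 351. 233.]
 box push_rod 0.65 [421. 176. 496. 245.]
short_plunger 0.84 [319.1  79. ] [0.5643 0.1824 0.025 ]
(np.float64(322.181155512323), np.float64(194.72880429074414))
(np.float64(322.5530574316433), np.float64(217.07589010268714))
(array([-0.54,  0.12,  0.07]), np.float64(0.12161803797118864))
```

```bash
sleep 1
```

```text
(no output)
```

View pics/w1.png

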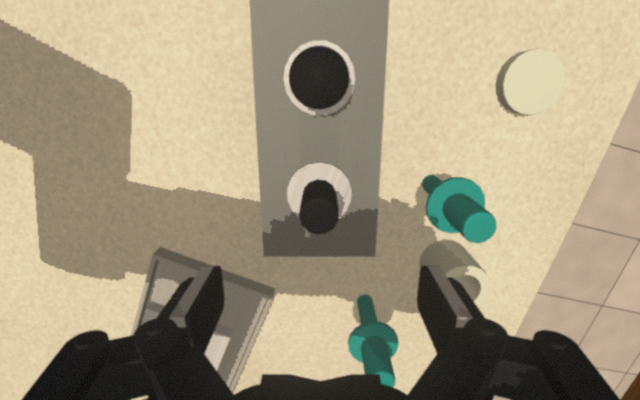

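Wrist view: rod collar centre ≈(319.5,194) with the knob leaning to (319,215); the ball plunger is at (319,78); the fingers frame the rod on both sides and clear the turquoise parts.

```bash
python3 - <<'E'
from h import *
C=cam("wrist")
p=atz(C,(319.5,194),.106);print(p,atz(C,(319.3,216),.156));print(rel((p[0],p[1],.118),np.arctan2(.229,.973)))
E
```

```text
[0.58604947 0.09445515 0.106     ] [0.58593271 0.09458219 0.156     ]
(array([-0.45, -0.07, 11.37]), np.float64(0.12161803797118864))
```

```bash
python3 -m crank '{"slide":[[-0.4,-0.1,2],[-0.4,-0.1,5],[-0.4,-0.1,8],[-0.4,-0.1,10.5],[-0.4,-0.1,11.3],[-0.4,-0.1,11.3],[-0.4,-0.1,11.3]],"delta_rot":[[0,0,0],[0,0,0],[0,0,0],[0,0,0],[0,0,0],[0,0,0],[0,0,0]],"claw":[1,1,1,1,1,1,1]}' 100
python3 -m crank '{"slide":[[0,0,0],[0,0,0],[0,0,0],[0,0,0],[0,0,0],[0,0,0],[0,0,0]],"delta_rot":[[0,0,0],[0,0,0],[0,0,0],[0,0,0],[0,0,0],[0,0,0],[0,0,0]],"claw":[0,0,0,0,0,0,0]}' 100
```

```text
clock: 3.45
ee_pos: [0.5869, 0.094, 0.1196]
tool_rot: [0.621, 0.784, 0.001, 0.001]
contact_force: [-0.3, -0.3, 0.0]
opening: 1.0
finger_force: 0.0
clock: 4.15
ee_pos: [0.5867, 0.0937, 0.1191]
tool_rot: [0.621, 0.784, 0.0, 0.001]
contact_force: [-0.2, -0.2, 5.4]
opening: 0.301
finger_force: 98.2
```

```bash
python3 -m crank '{"slide":[[0,0,-2],[0,0,-5],[0,0,-8.5],[0,0,-12],[0,0,-13.5],[0,0,-13.5]],"delta_rot":[[0,0,0],[0,0,0],[0,0,0],[0,0,0],[0,0,0],[0,0,0]],"claw":[0,0,0,0,0,0]}'
python3 - <<'E'
from h import *
print(bot.state()["contact_force"])
print(rel((.481,-.151,.254)))
S=cam("scene");im=bot.grab_frame("scene");cv2.imwrite("pics/s2.png",cv2.resize(im[100:300,200:500],(750,500)))
E
```

```text
clock: 4.75
ee_pos: [0.5875, 0.0937, 0.2556]
tool_rot: [0.621, 0.784, 0.001, 0.002]
contact_force: [-0.2, 0.6, -2.4]
opening: 0.309
finger_force: 98.5
[-0.21741287  0.56086195 -2.3973009 ]
(array([-21.38, -15.98,   0.11]), None)
```

```bash
sleep 1
```

```text
(no output)
```

View pics/s2.png

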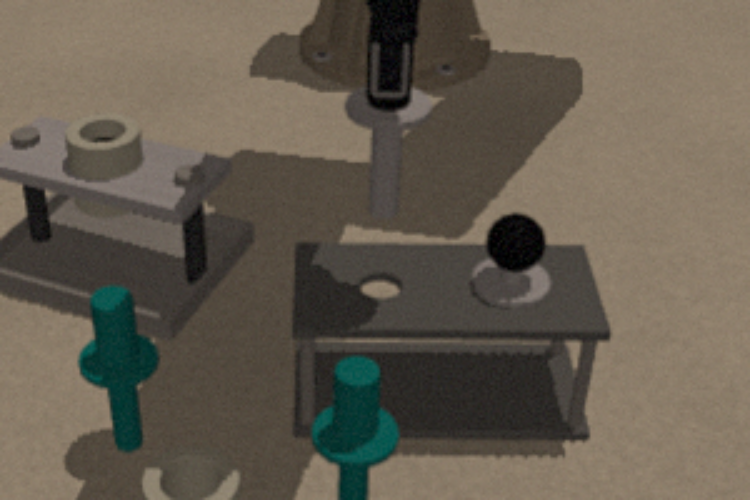

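The rod hangs upright in the gripper, its rack hole is empty and the plunger is undisturbed. Next I'll move past the sleeve so the wrist camera sees it free of the rod.

```bash
python3 -c "
from h import *
print(rel((.502,-.239,.254)))"
python3 -m crank '{"slide":[[-2.5,-1.2,0],[-6.5,-3.2,0],[-10.7,-5.4,0],[-14.9,-7.5,0],[-19.1,-9.6,0],[-23.4,-11.7,0],[-27.5,-13.8,0],[-29.5,-14.8,0]],"delta_rot":[[0,0,0],[0,0,0],[0,0,0],[0,0,0],[0,0,0],[0,0,0],[0,0,0],[0,0,0]],"claw":[0,0,0,0,0,0,0,0]}'
python3 -m crank '{"slide":[[0,-1,0],[0,-1,0],[0,-1,0],[0,-1,0]],"delta_rot":[[0,0,0],[0,0,0],[0,0,0],[0,0,0]],"claw":[0,0,0,0]}'
python3 - <<'E'
from h import *
C=cam("wrist");im=bot.grab_frame("wrist");cv2.imwrite("pics/w2.png",im)
for l,z in(("push_rod",.16),("sleeve_mouth",.13),("stopper",.1)):
    for r in bot.spot_point("wrist",l)[:3]:
        px=np.array(r["location"])*[640,400];print(l,round(r["confidence"],2),px.round(1),atz(C,px,z).round(4))
print(proj(C,(.481,-.151,.13)),bot.state()["ee_pos"],R.from_quat(bot.state()["tool_rot"]).as_matrix().round(4).tolist())
E
```

```text
(array([-30.44, -15.87,  -0.07]), None)
clock: 5.6
ee_pos: [0.5078, -0.2303, 0.2505]
tool_rot: [0.622, 0.783, -0.001, -0.002]
contact_force: [-0.1, 0.5, -2.1]
opening: 0.303
finger_force: 98.6
clock: 6.0
ee_pos: [0.5003, -0.2284, 0.2529]
tool_rot: [0.62, 0.785, 0.0, -0.0]
contact_force: [0.5, -0.0, -2.1]
opening: 0.298
finger_force: 98.6
push_rod 0.74 [321.6 204. ] [ 0.5016 -0.2297  0.16  ]
push_rod 0.57 [519.2  51.9] [ 0.6019 -0.0985  0.16  ]
stopper 0.97 [313.8  90.7] [ 0.4773 -0.1551  0.1   ]
(np.float64(319.15416316158127), np.float64(86.9956398559184)) [ 0.50054977 -0.22888191  0.25331602] [[-0.2308, 0.973, 0.0002], [0.973, 0.2308, 0.0], [-0.0, 0.0002, -1.0]]
```

```bash
sleep 1
```

```text
(no output)
```

View pics/w2.png

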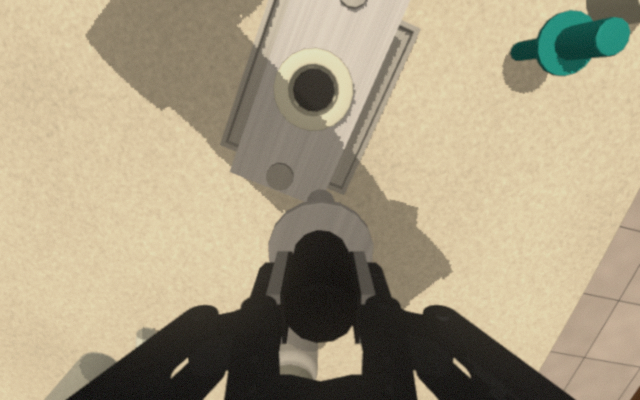

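Wrist view: sleeve rim circle ≈ columns 274–354, rows 47–130, centre (314,88.5), with the stopper dark inside. The rod is held straight, its collar centred at column 320.5 and the tip of its foot just showing at (321,195).

```bash
python3 - <<'E'
from h import *
C=cam("wrist");p=atz(C,(314,88.5),.13);q=atz(C,(314,90),.113);print(p,q)
for a,b in (((274,88),(354,88)),((314,47),(314,130))): print(np.linalg.norm(atz(C,a,.13)-atz(C,b,.13)))
print(bot.state()["ee_pos"],rel((p[0]+.0007,p[1]-.0008,.2535)))
T=np.array(bot.calibration("wrist")["tool_from_camera"]);
for z in(-.094,-.019):print(proj(C,np.array(bot.state()["ee_pos"])+[-.0007,.0008,z]))
E
```

```text
[ 0.47782007 -0.15351323  0.13      ] [ 0.47784555 -0.15486711  0.113     ]
0.05944328754206984
0.059272605337610904
[ 0.50054977 -0.22888191  0.25331602] (array([ 7.76, -0.42, -0.02]), None)
(np.float64(319.6694082646214), np.float64(200.14466340806985))
(np.float64(319.55885575177547), np.float64(246.16334839087347))
```

```bash
python3 -m crank '{"slide":[[3,-0.2,0],[6.5,-0.4,0],[7.8,-0.4,0],[7.8,-0.4,0],[7.8,-0.4,0]],"delta_rot":[[0,0,0],[0,0,0],[0,0,0],[0,0,0],[0,0,0]],"claw":[0,0,0,0,0]}'
python3 - <<'E'
from h import *
print(bot.state()["ee_pos"],rel((.4785,-.1543,.2535)))
im=bot.grab_frame("scene");c=bot.grab_frame("wrist")
cv2.imwrite("pics/s3.png",np.hstack([cv2.resize(im[90:230,170:310],(400,400)),cv2.resize(c[100:300,220:420],(400,400))]))
E
```

```text
clock: 6.7
ee_pos: [0.479, -0.1548, 0.2536]
tool_rot: [0.62, 0.784, -0.0, 0.001]
contact_force: [0.4, 0.2, -2.0]
opening: 0.31
finger_force: 98.7
[ 0.47895514 -0.15483372  0.25362608] (array([ 0.06, -0.03,  0.01]), None)
```

```bash
sleep 1
```

```text
(no output)
```

View pics/s3.png

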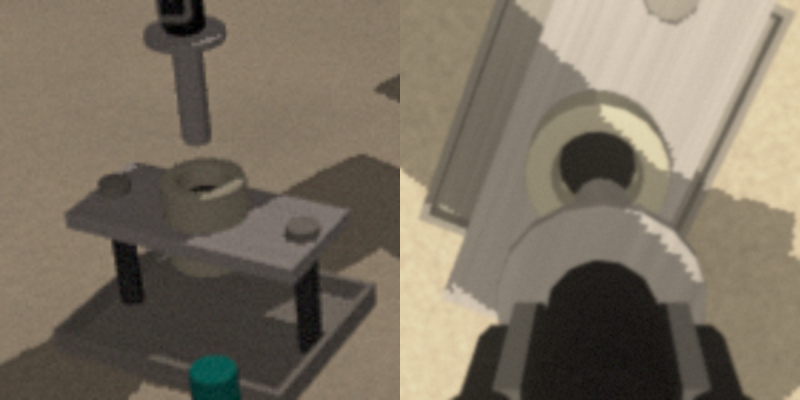

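Left (scene): the foot at crop (196,140) is in line with the bore at (204,180). Right (wrist): the foot at column 600 is centred on the bore at 598. Now I'll insert it.

```bash
python3 -m crank '{"slide":[[0,0,1],[0,0,2],[0,0,3],[0,0,3.8],[0,0,3.8],[0,0,3.8]],"delta_rot":[[0,0,0],[0,0,0],[0,0,0],[0,0,0],[0,0,0],[0,0,0]],"claw":[0,0,0,0,0,0]}'
```

```text
clock: 7.4
ee_pos: [0.4782, -0.1547, 0.215]
tool_rot: [0.621, 0.784, -0.0, -0.0]
contact_force: [0.3, -0.3, -1.5]
opening: 0.306
finger_force: 98.7
```

```bash
python3 -m crank '{"slide":[[0,0,0.5],[0,0,1],[0,0,1.5],[0,0,2],[0,0,2.5],[0,0,3],[0,0,3],[0,0,3]],"delta_rot":[[0,0,0],[0,0,0],[0,0,0],[0,0,0],[0,0,0],[0,0,0],[0,0,0],[0,0,0]],"claw":[0,0,0,0,0,0,0,0]}' 110
```

```text
clock: 8.2
ee_pos: [0.4785, -0.1547, 0.1853]
tool_rot: [0.621, 0.784, 0.0, 0.0]
contact_force: [0.2, -0.1, -1.7]
opening: 0.301
finger_force: 108.1
```

```bash
python3 -m crank '{"slide":[[0,0,0.5],[0,0,1],[0,0,1.5],[0,0,2],[0,0,2.5],[0,0,3]],"delta_rot":[[0,0,0],[0,0,0],[0,0,0],[0,0,0],[0,0,0],[0,0,0]],"claw":[0,0,0,0,0,0]}'
```

```text
clock: 8.8
ee_pos: [0.4782, -0.1546, 0.1546]
tool_rot: [0.621, 0.784, 0.0, -0.0]
contact_force: [0.0, -0.6, -1.9]
opening: 0.303
finger_force: 108.0
```

```bash
python3 -m crank '{"slide":[[0,0,0.3],[0,0,0.45],[0,0,0.55],[0,0,0.6],[0,0,0.65]],"delta_rot":[[0,0,0],[0,0,0],[0,0,0],[0,0,0],[0,0,0]],"claw":[0,0,0,0,0]}'
python3 - <<'E'
from h import *
im=bot.grab_frame("scene");cv2.imwrite("pics/s4.png",cv2.resize(im[90:230,170:310],(600,600),interpolation=cv2.INTER_CUBIC))
for l in("stopper",):
    for r in bot.spot_point("scene",l)[:3]:
        px=np.array(r["location"])*[640,400];print(l,round(r["confidence"],2),px.round(1),atz(cam("scene"),px,.022).round(4))
E
```

```text
clock: 9.3
ee_pos: [0.4785, -0.1548, 0.1491]
tool_rot: [0.621, 0.784, 0.0, 0.0]
contact_force: [-1.4, 0.3, 1.9]
opening: 0.304
finger_force: 108.1
stopper 0.8 [246.1 194.6] [ 0.473  -0.1533  0.022 ]
```

```bash
sleep 1
```

```text
(no output)
```

View pics/s4.png

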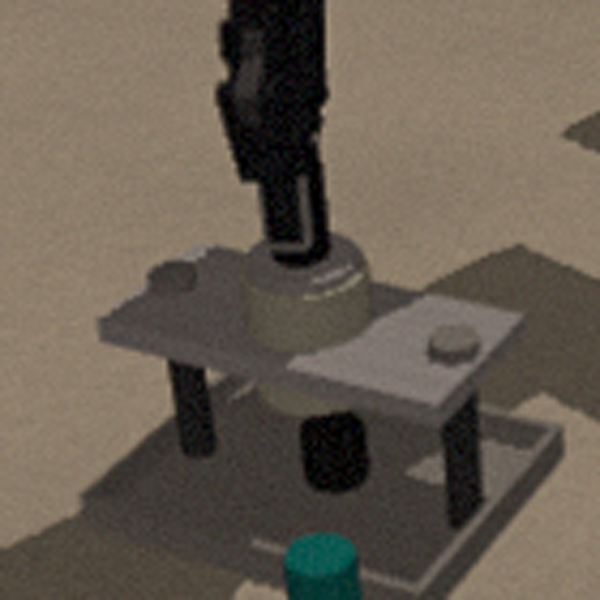

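The stopper stands in the tray at crop (335,450) and the collar sits flush on the rim, with contact now felt. I'll release and retract.

```bash
python3 -m crank '{"slide":[[0,0,0],[0,0,0],[0,0,0],[0,0,0],[0,0,0],[0,0,0],[0,0,0],[0,0,0]],"delta_rot":[[0,0,0],[0,0,0],[0,0,0],[0,0,0],[0,0,0],[0,0,0],[0,0,0],[0,0,0]],"claw":[0.5,0.7,1,1,1,1,1,1]}'
python3 -m crank '{"slide":[[0,0,-1],[0,0,-3],[0,0,-6],[0,0,-9],[0,0,-12],[0,0,-12],[0,0,-12]],"delta_rot":[[0,0,0],[0,0,0],[0,0,0],[0,0,0],[0,0,0],[0,0,0],[0,0,0]],"claw":[1,1,1,1,1,1,1]}'
python3 - <<'E'
from h import *
im=bot.grab_frame("scene");cv2.imwrite("pics/s5.png",cv2.resize(im[90:230,170:310],(600,600),interpolation=cv2.INTER_CUBIC))
E
```

```text
clock: 10.2
ee_pos: [0.4784, -0.1547, 0.1488]
tool_rot: [0.621, 0.784, 0.0, -0.0]
contact_force: [-0.6, -0.5, 0.5]
opening: 1.001
finger_force: 0.0
clock: 10.9
ee_pos: [0.4789, -0.1549, 0.2699]
tool_rot: [0.621, 0.784, 0.0, 0.001]
contact_force: [-0.1, 0.6, -1.3]
opening: 1.001
finger_force: 0.0
```

```bash
sleep 1
```

```text
(no output)
```

View pics/s5.png

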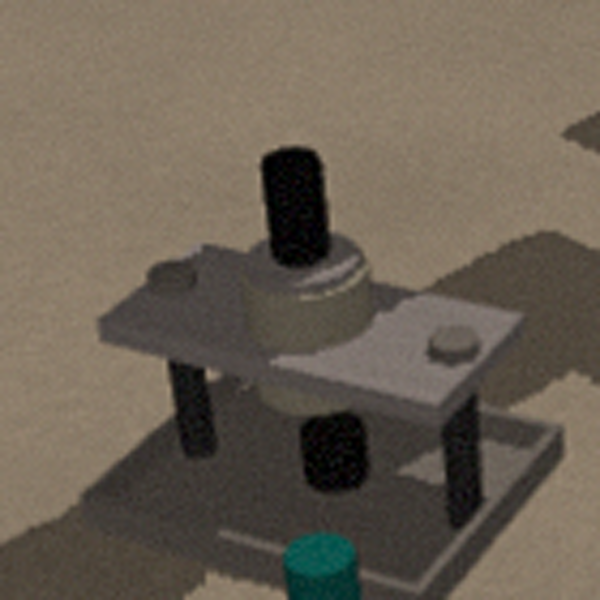

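The rod stands free and upright with its collar on the rim, knob at crop (295,205). The stopper rests in the tray at (335,450), and the gripper is clear.

```bash
python3 -c "
from cell import bot
print(bot.close_job())"
```

```text
the job is handed in; nothing more can be done
None
```

The job is handed in: in the last picture the stopper stands in the tray and the released long rod stands upright with its collar on the sleeve's rim; no verdict was shown when I handed in.

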